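# Cull the rocking setter plate

### The arm

A 6-joint arm with a two-finger parallel gripper is mounted at the origin on the work surface. World frame = base frame: x ahead of the robot, y to its left, z up, the work surface at z = 0. Lengths are in m, angles in rad, forces in N, time in s.
With the tool pointing down it reaches from about 0.375 to 0.9 m from the base axis. Payload 3.1 kg.
Tool frame: the origin (TCP) lies between the finger pads; the fingertips stand 11 mm ahead of it and the grasp point (between the pads) lies 8 mm behind it; z points along the fingers, y is the line along which they close (so a half turn about z gives the same grasp; the last joint's range is limited). The gripper opens to 87 mm and grips with 3 to 60 N. Pads are 19 mm wide; open, the fingers measure 117 mm over their backs; the gripper's body (75 mm by 190 mm) begins 51 mm behind the grasp point.
Start: joints at [-1.518, 0.527, 1.433, -0, 1.181, -0.178], TCP at [0.143, -0.608, 0.234] pointing down, gripper open.
Joint ranges: [-3.08, 3.08], [-0.75, 2.2], [0.22, 2.44], [-1.43, 4.57], [0, 2.65], [-2.85, 2.85]. Speed limits (rad/s): [2.79, 2.79, 3.14, 3.14, 3.14, 3.14].

### API

Orientations are given as a unit quaternion [x, y, z, w].
In Python, from rig import get_obs, camera, hand_in gives the robot as it stands.
- The arm moves only by the shell command python3 -m pendant 'ROWS' [FORCE]. ROWS is JSON, a list that holds one entry, the list of rows, each a list of 7 numbers: the shift along the tool's x, y, z in m, then the turn, a rotation vector about the tool's x, y, z in degrees, then the opening, from 0 (shut) to 1 (fully open). In form: [[[x, y, z, ax, ay, az, fingers], ...]]. A call has exactly 5 rows; each row shifts and turns the commanded pose from where the row before left it, along the tool's axes as they then stand; what a row does not reach is not made up. A row lasts 1/8 s, in which the tool goes at most 62.5 mm and 10.7 degrees, less where a joint would pass 70% of its speed; a pose out of reach is approached as far as the arm can. A call with a gripper value outside its range is refused whole. The fingers move at their own pace and stop on an object; FORCE is the grip in N (left out, the last holds). Time passes only in rows, so rows that do not move let the fingers close, or fill a call up. It gives the time, the measured TCP pose, the force, the opening and the grip force at its end, in the units of the state.
- get_obs(): the state, without advancing time (a new reading comes with each control period).
- camera(name): name is "scene" or "top" or "wrist"; returns a dict with "img" (420x560x3 uint8, red, green, blue), "intrinsics" (3x3 intrinsics, pixels), "k1" (the pictures are not rectified: a ray, as slopes to the right and down, at radius r is drawn at 1 + k1 r^2 times it, then the intrinsics apply), "R" (3x3) and "t" (3): a world point X has camera coordinates R X + t; the wrist camera has in their place "T_tool_cam" (4x4, takes a point from camera to tool coordinates, whose origin is the TCP and whose axes are the flange's). Camera axes: x right, y down, z forward; pixel columns grow to the right and rows downward; lengths in m; the calibration is good to about 2 mm. A picture is of the moment at which its call begins: read the wrist's pose just before it. There is no depth.
- hand_in(): hands the job in; it is judged then, once.
The state is a dict: "time": time; "q": joint angles; "joint_velocities": joint speeds; "joint_torque": joint torques, N m; "position": TCP position; "tool_rot": TCP orientation; "ft_force": force on the tool from outside, world axes, zero at the start; "moment": the same for the moment, N m; "grip_width": finger opening in m; "grip_force": force on a finger pad.
Only numpy, scipy, OpenCV 4.12 (cv2) and the standard library are available. Lean on these libraries where they do the work, as an engineer would, in place of code of your own. Each camera call takes 0.05 s, during which the arm holds its last target. There are 200 camera calls.

### The job

Two furnace setter plates already lie on the granite surface plate; lay the third one, from the firebrick, flat beside them, and press down on the corners of the plates there until you have felt the one that rocks. Put that warped plate flat in the red reject tray and leave the two sound ones lying flat on the granite, without disturbing the glassware and crucibles around them.

Things in the scene. Friction and masses are not known exactly. Their poses are not given: they have to be found in the camera images.
- plate_1: ivory alumina setter plate, 110 (its x) x 60 (its y) x 10 mm (z), 0.21 to 0.31 kg, flat-ground top with a round firing stain; origin at the centre of the underside. Two start on the granite, one on the firebrick. One plate of the three is warped; numbers and places say nothing of which, and at rest its top is less than 0.1 degrees off level, too little to see or to read from a pose
- plate_2: as plate_1, same make and looks. A sound plate is flat underneath. The warped one bears on two corners of one diagonal; the other two (which pair is not told) stand 3 mm clear of a flat surface
- plate_3: as plate_1, same make and looks. On a flat surface 1 to 2 N down on a raised corner of the warped plate rocks it: that corner of the top sinks 2 to 3 mm (tilt 0.05 to 0.07 rad) before it meets the surface, and drops back level when let go. All other corners stay at 10 mm above the surface when pressed
- granite: black granite surface plate, fixed, 200 (its x) x 300 (its y) x 50 mm on 14 mm feet; origin on the bench under its centre, so the level, flat top is 64 mm above the origin. Room for three plates side by side along y, long sides along x, 95 mm between centres (35 mm for a finger between them): two lie at about y = -95 and 0 mm, the place at y = +95 mm is free
- firebrick: pale yellow insulating firebrick, fixed, 114 (its x) x 230 (its y) x 64 mm; origin under its centre on the bench. One plate lies on its top, long side about along x
- reject_tray: red plastic tray, fixed, 200 (its x) x 170 (its y) x 30 mm, walls and floor 4 mm thick, open on top; origin at the centre of its underside
- jar_1: clear jar with red cap, 60 mm across, 85 mm tall, bystander; origin under its centre
- jar_2: amber jar with red cap, 60 mm across, 85 mm tall, bystander; origin under its centre
- reagent: amber reagent bottle with black cap, 58 mm across, 125 mm tall, bystander; origin under its centre
- flask: conical flask with black stopper, 84 mm across, 135 mm tall, bystander; origin under its centre
- crucible_1: white porcelain crucible, 52 mm across, 42 mm tall, bystander; origin under its centre
- crucible_2: white porcelain crucible, 52 mm across, 42 mm tall, bystander; origin under its centre
Things that resemble listed ones, but are neither listed nor needed, are in the scene too. What is shaped like the plate_1 but purple or yellow is not meant.

How it is judged:
On the way:
1. the warped plate, lying on the granite, is rocked by pressing down on a raised corner (((contact force between the fingers and plate_1 above 0.4 N and contact force between plate_1 and granite above 3 N and angle between plate_1's own z axis and vertical above 0.03 rad and z of plate_1 in the frame of granite below 0.069 m and (x of the grasp point in the frame of plate_1 above 0.025 m or x of the grasp point in the frame of plate_1 below -0.025 m or y of the grasp point in the frame of plate_1 above 0.018 m or y of the grasp point in the frame of plate_1 below -0.018 m)) or (contact force between the fingers and plate_2 above 0.4 N and contact force between plate_2 and granite above 3 N and angle between plate_2's own z axis and vertical above 0.03 rad and z of plate_2 in the frame of granite below 0.069 m and (x of the grasp point in the frame of plate_2 above 0.025 m or x of the grasp point in the frame of plate_2 below -0.025 m or y of the grasp point in the frame of plate_2 above 0.018 m or y of the grasp point in the frame of plate_2 below -0.018 m)) or (contact force between the fingers and plate_3 above 0.4 N and contact force between plate_3 and granite above 3 N and angle between plate_3's own z axis and vertical above 0.03 rad and z of plate_3 in the frame of granite below 0.069 m and (x of the grasp point in the frame of plate_3 above 0.025 m or x of the grasp point in the frame of plate_3 below -0.025 m or y of the grasp point in the frame of plate_3 above 0.018 m or y of the grasp point in the frame of plate_3 below -0.018 m)))), for 0.1 s.
At the end, for the whole second after the job is handed in: The two sound plates lie dead flat on the granite (tilt under 0.0006 rad, which the warped plate never reaches; underside within 2.5 mm of its top; centre within 72 mm along its x, 122 mm along its y), the warped one on the tray's floor (tilt under 0.12 rad), all released, at rest ((((x of plate_1 in the frame of reject_tray between -0.085 and 0.085 m and y of plate_1 in the frame of reject_tray between -0.07 and 0.07 m and z of plate_1 in the frame of reject_tray below 0.012 m and angle between plate_1's own z axis and vertical below 0.12 rad and linear speed of plate_1 below 0.02 m/s) and (z of plate_2 in the frame of granite between 0.0615 and 0.0665 m and angle between plate_2's own z axis and vertical below 0.0006 rad and linear speed of plate_2 below 0.02 m/s and x of plate_2 in the frame of granite between -0.072 and 0.072 m and y of plate_2 in the frame of granite between -0.122 and 0.122 m and contact force between plate_2 and granite above 0.3 N) and (z of plate_3 in the frame of granite between 0.0615 and 0.0665 m and angle between plate_3's own z axis and vertical below 0.0006 rad and linear speed of plate_3 below 0.02 m/s and x of plate_3 in the frame of granite between -0.072 and 0.072 m and y of plate_3 in the frame of granite between -0.122 and 0.122 m and contact force between plate_3 and granite above 0.3 N)) or ((x of plate_2 in the frame of reject_tray between -0.085 and 0.085 m and y of plate_2 in the frame of reject_tray between -0.07 and 0.07 m and z of plate_2 in the frame of reject_tray below 0.012 m and angle between plate_2's own z axis and vertical below 0.12 rad and linear speed of plate_2 below 0.02 m/s) and (z of plate_1 in the frame of granite between 0.0615 and 0.0665 m and angle between plate_1's own z axis and vertical below 0.0006 rad and linear speed of plate_1 below 0.02 m/s and x of plate_1 in the frame of granite between -0.072 and 0.072 m and y of plate_1 in the frame of granite between -0.122 and 0.122 m and contact force between plate_1 and granite above 0.3 N) and (z of plate_3 in the frame of granite between 0.0615 and 0.0665 m and angle between plate_3's own z axis and vertical below 0.0006 rad and linear speed of plate_3 below 0.02 m/s and x of plate_3 in the frame of granite between -0.072 and 0.072 m and y of plate_3 in the frame of granite between -0.122 and 0.122 m and contact force between plate_3 and granite above 0.3 N)) or ((x of plate_3 in the frame of reject_tray between -0.085 and 0.085 m and y of plate_3 in the frame of reject_tray between -0.07 and 0.07 m and z of plate_3 in the frame of reject_tray below 0.012 m and angle between plate_3's own z axis and vertical below 0.12 rad and linear speed of plate_3 below 0.02 m/s) and (z of plate_1 in the frame of granite between 0.0615 and 0.0665 m and angle between plate_1's own z axis and vertical below 0.0006 rad and linear speed of plate_1 below 0.02 m/s and x of plate_1 in the frame of granite between -0.072 and 0.072 m and y of plate_1 in the frame of granite between -0.122 and 0.122 m and contact force between plate_1 and granite above 0.3 N) and (z of plate_2 in the frame of granite between 0.0615 and 0.0665 m and angle between plate_2's own z axis and vertical below 0.0006 rad and linear speed of plate_2 below 0.02 m/s and x of plate_2 in the frame of granite between -0.072 and 0.072 m and y of plate_2 in the frame of granite between -0.122 and 0.122 m and contact force between plate_2 and granite above 0.3 N)))); the robot touches nothing.
It fails at once if a bystander (jars, bottle, flask, crucibles) is shifted by more than 30 mm or knocked over (distance of any of jar_1, jar_2, reagent, flask, crucible_1, crucible_2 from where it was at the start of the episode above 0.03 m or angle between any of jar_1, jar_2, reagent, flask, crucible_1, crucible_2's own z axis and vertical above 0.4 rad).
It also fails if it takes over 67 s, if anything falls off the work surface, if the arm or the gripper's body presses on something with over 40 N, if the wrist force passes 120 N, or if a joint passes its speed limit or range.

## Working session

There is one attempt and no reset: what is moved stays moved. The work goes in short steps, Python scripts to look and compute and a shell command to move; the robot and the scene stay as the last step left them, time stands still between calls to the robot, and variables do not carry over. Pictures are saved under pics/ and viewed, at most 10 in all, crops included, and the job is handed in when it is done.

```bash
mkdir -p pics
cat > h.py <<'E'
import numpy as np,cv2
from rig import get_obs,camera
def ray(c,uv):
    K=np.array(c["intrinsics"],float);k=c["k1"]
    d=cv2.undistortPoints(np.array(uv,float).reshape(-1,1,2),K,np.array([k,0,0,0.])).reshape(-1,2)
    d=np.c_[d,np.ones(len(d))]
    if "R" in c:
        R=np.array(c["R"]);t=np.array(c["t"]);return -R.T@t, d@R
    from scipy.spatial.transform import Rotation as Ro
    o=c["obs"];T=np.array(c["T_tool_cam"]);Rt=Ro.from_quat(o["tool_rot"]).as_matrix()
    return np.array(o["position"])+Rt@T[:3,3], d@(Rt@T[:3,:3]).T
def onz(c,uv,z):
    o,d=ray(c,uv);return o+d*((z-o[2])/d[:,2])[:,None]
def shot(n):
    o=get_obs();c=camera(n);c["obs"]=o;return c
def save(c,f,box=None,s=1):
    im=np.array(c["img"])[:,:,::-1]
    if box: im=im[box[1]:box[3],box[0]:box[2]]
    cv2.imwrite(f,cv2.resize(im,None,fx=s,fy=s,interpolation=cv2.INTER_CUBIC))
E
python3 - <<'E'
from h import *
import pickle
for n in("top","scene"):
    c=shot(n);save(c,f"pics/{n}0.png");pickle.dump(c,open(n+".pkl","wb"))
    o,d=ray(c,[[280,210]]);print(n,o,d)
o=get_obs();print(o["position"],o["tool_rot"],o["time"])
E
```

```text
top [0.37158448 0.06346953 1.12015743] [[ 0.15901084 -0.01831375 -0.98719393]]
scene [ 1.57634199 -0.04889413  1.23955076] [[-0.66174247  0.07422567 -0.74620417]]
[ 0.1429636  -0.60778976  0.2326823 ] [ 9.93348598e-01  1.15141885e-01  6.65145039e-05 -9.50850292e-04] 0.1
```

View pics/top0.png

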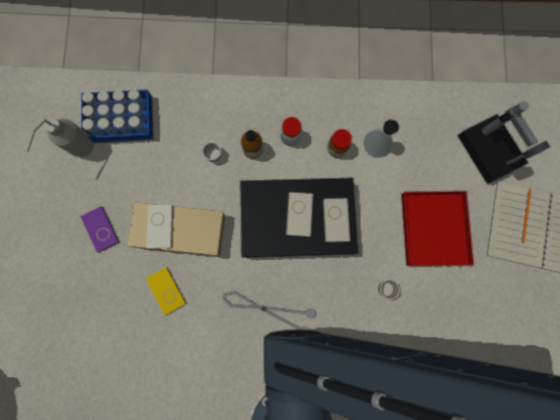

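View pics/scene0.png

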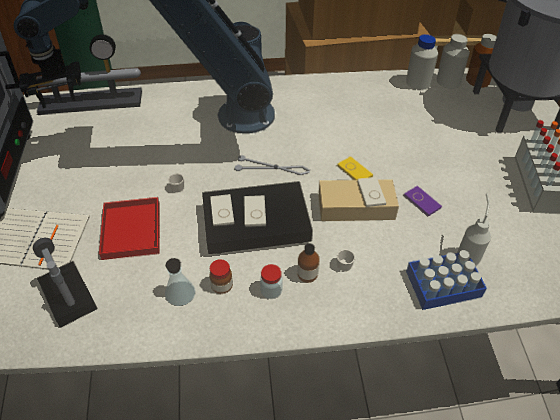

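The top view shows the black granite (240–356, 178–258) with two ivory plates at (300,214) and (336,220). The red tray is at (437,228). The firebrick at (177,229) carries an ivory plate at (159,226). The purple plate at (100,229) and the yellow one at (165,291) are decoys, because the ivory colour and ring stain identify the three meant. I'll measure next, with one enlarged crop to confirm.

Run:
```python
from h import *
import pickle
c=pickle.load(open("top.pkl","rb"));im=np.array(c["img"]);hsv=cv2.cvtColor(im,cv2.COLOR_RGB2HSV)
save(c,"pics/crop0.png",(120,170,370,270),3)
def rect(mask,box,z,name):
    m=np.zeros(mask.shape,np.uint8);x0,y0,x1,y1=box;m[y0:y1,x0:x1]=mask[y0:y1,x0:x1]*255
    m=cv2.morphologyEx(m,cv2.MORPH_CLOSE,np.ones((7,7)))
    m=cv2.morphologyEx(m,cv2.MORPH_OPEN,np.ones((5,5)))
    cs,_=cv2.findContours(m,cv2.RETR_EXTERNAL,cv2.CHAIN_APPROX_NONE)
    k=max(cs,key=cv2.contourArea).reshape(-1,2)
    w=onz(c,k,z)[:,:2]
    r=cv2.minAreaRect((w*1000).astype(np.float32));b=cv2.boxPoints(r)
    e=[b[1]-b[0],b[2]-b[1]];e=max(e,key=np.linalg.norm)
    a=np.degrees(np.arctan2(e[1],e[0]));a=(a+90)%180-90
    print(name,np.round(r[0],1),np.round(r[1],1),"long axis deg",round(a,1),len(k))
H,S,V=[hsv[:,:,i].astype(int) for i in range(3)]
for p in [(159,240),(190,230),(300,225),(336,235),(260,220),(210,235)]:print(p,hsv[p[1],p[0]])
rect((V>110)&(S<90),(282,188,318,240),.074,"plateB")
rect((V>110)&(S<90),(319,192,354,246),.074,"plateC")
for s in(40,55,70):rect((V>110)&(S<s),(140,200,180,252),.074,"plateA%d"%s)
rect(V<60,(230,172,366,265),.064,"granite(top)")
rect((V>100)&(S>75),(120,195,232,262),.064,"brick")
rect((S>150)&((H<10)|(H>170)),(395,185,480,272),.03,"tray")
o=get_obs()
from scipy.spatial.transform import Rotation as R
print(R.from_quat(o["tool_rot"]).as_matrix().round(3))
for n,u,z in [("reag",(251,134),.125),("jar1",(291,125),.085),("jar2",(342,137),.085),("flask",(391,127),.135),("cr1",(213,152),.042),("cr2",(389,289),.042)]:print(n,onz(c,[u],z).round(3))
```

```text
(159, 240) [ 34  21 171]
(190, 230) [ 21  80 163]
(300, 225) [ 24  26 156]
(336, 235) [ 24  25 153]
(260, 220) [120  14  36]
(210, 235) [ 21  82 161]
plateB [532.1  -5.5] [ 60.3 109.6] long axis deg -2.2 125
plateC [ 520.1 -100.2] [106.1  61. ] long axis deg 1.7 125
plateA40 [492.2 341.2] [130.1  79.3] long axis deg 1.7 163
plateA55 [492.2 341.7] [130.1  80.5] long axis deg 1.7 162
plateA70 [492.2 342.6] [130.3  81.9] long axis deg 1.5 165
granite(top) [524.8  -5. ] [200.2 297.2] long axis deg -86.7 374
brick [481.3 259.1] [125.1 111.7] long axis deg 85.9 174
tray [ 511.9 -375. ] [196.4 174. ] long axis deg 2.6 270
[[ 0.973  0.229 -0.   ]
 [ 0.229 -0.973  0.002]
 [ 0.    -0.002 -1.   ]]
reag [[0.724 0.123 0.125]]
jar1 [[0.766 0.021 0.085]]
jar2 [[ 0.737 -0.113  0.085]]
flask [[ 0.749 -0.228  0.135]]
cr1 [[0.699 0.229 0.042]]
cr2 [[ 0.348 -0.242  0.042]]
```

View pics/crop0.png

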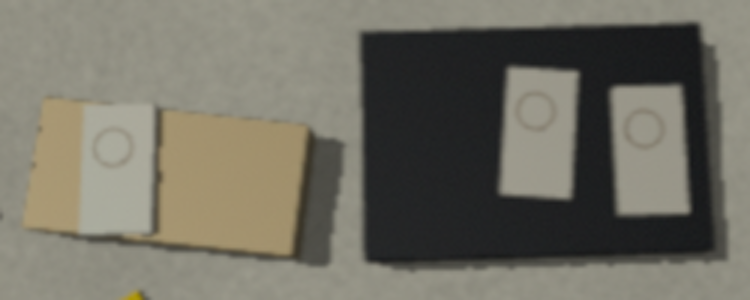

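The crop confirms the ivory plate on the firebrick, with corners at crop (83,104), (156,102), (154,234), (79,234). It also shows the two ivory plates on the granite and the free place to their left. Next I'll work out the first move.

```bash
cat >> h.py <<'E'
from scipy.spatial.transform import Rotation as Ro
def go(target,yaw=None):
    "world target TCP -> tool shift (mm) and turn about tool z (deg; turn applied after shift)"
    o=get_obs();M=Ro.from_quat(o["tool_rot"]).as_matrix();y=np.degrees(np.arctan2(M[1,0],M[0,0]))
    print("t",round(o["time"],2),"pos",np.round(o["position"],4),"yaw",round(y,2),"tilt",np.degrees(np.arccos(-M[2,2])).round(2))
    print("shift mm",(M.T@(np.array(target)-o["position"])*1000).round(1),"az",None if yaw is None else round(y-yaw,2))
E
python3 - <<'E'
from h import *
import pickle
c=pickle.load(open("top.pkl","rb"))
p=onz(c,[(147.7,204.7),(172,204),(171.3,248),(146.3,248)],.074)[:,:2];print(p.round(4));print(p.mean(0))
for i in range(4):print(np.linalg.norm(p[i]-p[i-1]).round(4))
go([.5,-.3,.234],0)
E
```

```text
[[0.5439 0.3825]
 [0.5475 0.3211]
 [0.4353 0.3149]
 [0.4337 0.3771]]
[0.49007992 0.34889742]
0.1103
0.0615
0.1124
0.0622
t 0.1 pos [ 0.143  -0.6078  0.2327] yaw 13.22 tilt 0.11
shift mm [ 418.  -218.    -0.8] az 13.22
```

```bash
python3 -m pendant '[[[0,0,0,0,0,10.2,1],[0.045,-0.036,0,0,0,0,1],[0.045,-0.036,0,0,0,0,1],[0.045,-0.036,0,0,0,0,1],[0.045,-0.036,0,0,0,0,1]]]' 15
python3 -m pendant '[[[0.045,-0.036,0,0,0,0,1],[0.045,-0.036,0,0,0,0,1],[0.045,-0.036,0,0,0,0,1],[0.045,-0.036,0,0,0,0,1],[0.003,-0.054,0,0,0,0,1]]]'
python3 -m pendant '[[[0.003,-0.054,0,0,0,0,1],[0.003,-0.054,0,0,0,0,1],[0.003,-0.054,0,0,0,0,1],[0.003,-0.054,0,0,0,0,1],[0.003,-0.054,0,0,0,0,1]]]'
python3 -m pendant '[[[0.003,-0.054,0,0,0,0,1],[0.003,-0.054,0,0,0,0,1],[0.003,-0.054,0,0,0,0,1],[0.003,-0.054,0,0,0,0,1],[0.003,-0.054,0,0,0,0,1]]]'
python3 - <<'E'
from h import *
import pickle
c=shot("wrist");pickle.dump(c,open("w1.pkl","wb"));save(c,"pics/w1.png");print(np.round(c["T_tool_cam"],3))
go([.490,.349,.234],2.5)
E
```

```text
time: 0.72
position: [0.3162, -0.4536, 0.2332]
tool_rot: [1.0, 0.026, -0.0, -0.0]
ft_force: [0.3, -0.3, 0.1]
grip_width: 0.0869
grip_force: 0.0
time: 1.35
position: [0.4906, -0.2472, 0.2333]
tool_rot: [1.0, 0.027, 0.001, 0.001]
ft_force: [0.1, 0.4, 0.3]
grip_width: 0.087
grip_force: 0.0
time: 1.98
position: [0.4878, 0.0244, 0.2334]
tool_rot: [1.0, 0.026, -0.0, -0.0]
ft_force: [-0.2, 0.1, 0.6]
grip_width: 0.0873
grip_force: 0.0
time: 2.6
position: [0.4885, 0.2948, 0.2332]
tool_rot: [1.0, 0.027, -0.0, 0.0]
ft_force: [0.6, 0.1, 0.2]
grip_width: 0.0873
grip_force: 0.0
[[-0.    -0.96  -0.281  0.078]
 [ 1.    -0.     0.    -0.   ]
 [-0.    -0.281  0.96  -0.151]
 [ 0.     0.     0.     1.   ]]
t 2.65 pos [0.4885 0.3013 0.2335] yaw 3.22 tilt 0.36
shift mm [  4.2 -47.5  -0.2] az 0.72
```

View pics/w1.png

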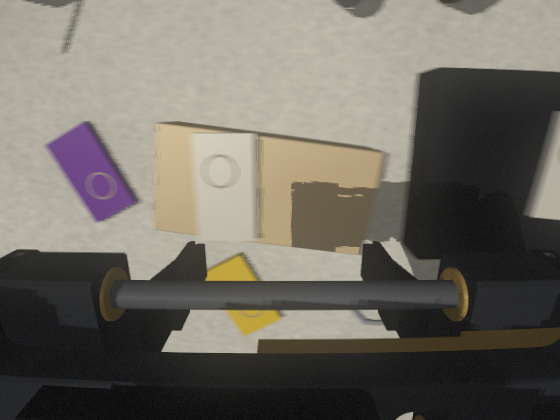

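The wrist view shows the plate on the brick with corners near (193,133), (255,133), (258,240), (195,238). The purple decoy is at (92,172) and the yellow at (240,293). I'll centre over the plate and measure again at rest.

```bash
python3 -m pendant '[[[0.004,-0.047,0,0,0,0.7,1],[0,0,0.02,0,0,0,1],[0,0,0.02,0,0,0,1],[0,0,0,0,0,0,1],[0,0,0,0,0,0,1]]]'
cat >> h.py <<'E'
def plate(c,z,guess,S=45,V=110,R=40):
    "plate pose from ivory blob near world guess (mask, contour, ray cast onto z)"
    im=np.array(c["img"]);h=cv2.cvtColor(im,cv2.COLOR_RGB2HSV).astype(int)
    m=((h[:,:,1]<S)&(h[:,:,2]>V)).astype(np.uint8)*255
    m=cv2.morphologyEx(m,cv2.MORPH_CLOSE,np.ones((9,9)));m=cv2.morphologyEx(m,cv2.MORPH_OPEN,np.ones((9,9)))
    for k in cv2.findContours(m,cv2.RETR_EXTERNAL,cv2.CHAIN_APPROX_NONE)[0]:
        if cv2.contourArea(k)<800: continue
        w=(onz(c,k.reshape(-1,2),z)[:,:2]*1000).astype(np.float32);r=cv2.minAreaRect(w)
        if np.hypot(*(np.array(r[0])-np.array(guess)*1000))>R: continue
        b=cv2.boxPoints(r);e=max([b[1]-b[0],b[2]-b[1]],key=np.linalg.norm);a=(np.degrees(np.arctan2(e[1],e[0]))+90)%180-90
        print("plate",np.round(r[0],1),np.round(r[1],1),"yaw",round(a,2),"px",cv2.boundingRect(k))
E
python3 - <<'E'
from h import *
c=shot("wrist");save(c,"pics/w2.png")
for S in(35,45,55):plate(c,.074,(.49,.349),S)
go([.490,.349,.078],2.5)
E
```

```text
time: 3.28
position: [0.4908, 0.3401, 0.194]
tool_rot: [1.0, 0.02, 0.0, -0.0]
ft_force: [-0.4, 0.2, -1.2]
grip_width: 0.0871
grip_force: 0.0
t 3.33 pos [0.4911 0.3402 0.1943] yaw 2.3 tilt 0.08
shift mm [ -0.9  -8.7 116.3] az -0.2
```

View pics/w2.png

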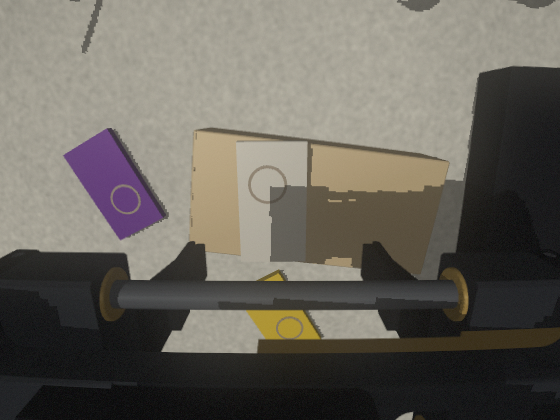

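The plate is centred at about (272,201), partly in shadow, with corners (237,141), (307,141), (306,262), (239,261).

Run:
```python
from h import *
c=shot("wrist")
p=onz(c,[(237,141),(307,141),(306,262),(239,261)],.074)[:,:2];print(p.round(4),p.mean(0))
for i in range(4):print(np.linalg.norm(p[i]-p[i-1]).round(4))
d=p[0]-p[3]+p[1]-p[2];y=np.degrees(np.arctan2(d[1],d[0]));print(y)
go([*p.mean(0),.078],y)
```

```text
[[0.5468 0.3818]
 [0.5491 0.3232]
 [0.4383 0.3175]
 [0.4368 0.38  ]] [0.49275231 0.35065119]
0.11
0.0587
0.1109
0.0626
1.960654702576093
t 3.38 pos [0.4911 0.3403 0.1945] yaw 2.3 tilt 0.1
shift mm [  1.9 -10.2 116.5] az 0.34
```

```bash
python3 -m pendant '[[[0.002,-0.010,0.03,0,0,0,1],[0,0,0.03,0,0,0,1],[0,0,0.03,0,0,0,1],[0,0,0.02,0,0,0,1],[0,0,0.007,0,0,0,1]]]' 20
python3 -m pendant '[[[0,0,0,0,0,0,1],[0,0,0,0,0,0,0],[0,0,0,0,0,0,0],[0,0,0,0,0,0,0],[0,0,0,0,0,0,0]]]' 20
python3 -c "
from h import *
go([.519,.1,.16],3.3)"
```

```text
time: 4.0
position: [0.4919, 0.3501, 0.076]
tool_rot: [1.0, 0.02, -0.0, 0.0]
ft_force: [-0.2, -0.2, 0.6]
grip_width: 0.0872
grip_force: 0.0
time: 4.62
position: [0.4922, 0.3504, 0.077]
tool_rot: [1.0, 0.02, 0.0, -0.0]
ft_force: [0.3, -1.0, 2.2]
grip_width: 0.0598
grip_force: 20.0
t 4.62 pos [0.4922 0.3504 0.077 ] yaw 2.33 tilt 0.03
shift mm [ 16.6 251.3 -83.1] az -0.97
```

```bash
python3 -m pendant '[[[0,0,-0.03,0,0,0,0],[0,0,-0.03,0,0,0,0],[0.004,0.042,0,0,0,-1,0],[0.003,0.042,0,0,0,0,0],[0.003,0.042,0,0,0,0,0]]]'
python3 -m pendant '[[[0.003,0.042,0,0,0,0,0],[0.003,0.042,0,0,0,0,0],[0.001,0.040,0,0,0,0,0],[0,0,0,0,0,0,0],[0,0,0,0,0,0,0]]]'
python3 -c "
from h import *
go([.519,.1,.0775],3.3)"
```

```text
time: 5.25
position: [0.508, 0.2239, 0.1362]
tool_rot: [1.0, 0.029, -0.001, 0.0]
ft_force: [0.7, 0.2, -2.8]
grip_width: 0.0597
grip_force: 20.0
time: 5.88
position: [0.5223, 0.1018, 0.1362]
tool_rot: [1.0, 0.029, -0.001, -0.0]
ft_force: [-0.1, 0.5, -2.7]
grip_width: 0.0597
grip_force: 20.0
t 5.88 pos [0.5223 0.1018 0.1362] yaw 3.28 tilt 0.07
shift mm [-3.3  1.7 58.7] az -0.02
```

```bash
python3 -m pendant '[[[-0.003,0.002,0.025,0,0,0,0],[0,0,0.02,0,0,0,0],[0,0,0.010,0,0,0,0],[0,0,0.0037,0,0,0,0],[0,0,0,0,0,0,0]]]'
python3 -m pendant '[[[0,0,0,0,0,0,1],[0,0,0,0,0,0,1],[0,0,0,0,0,0,1],[0,0,-0.03,0,0,0,1],[0,0,-0.03,0,0,0,1]]]'
python3 -m pendant '[[[0,0,-0.04,0,0,0,1],[-0.04,0.05,0,0,0,0,1],[-0.03,0.05,0,0,0,0,0],[0,0,0,0,0,0,0],[0,0,0,0,0,0,0]]]'
python3 - <<'E'
from h import *
c=shot("wrist");save(c,"pics/w3.png")
for g in((.519,.1),(.532,-.005),(.52,-.1)):plate(c,.074,g,60)
go([.519,.0,.15],3.3)
E
```

```text
time: 6.5
position: [0.5201, 0.0999, 0.078]
tool_rot: [1.0, 0.029, 0.0, -0.0]
ft_force: [0.1, 0.6, -2.6]
grip_width: 0.0596
grip_force: 20.0
time: 7.12
position: [0.5197, 0.0993, 0.1384]
tool_rot: [1.0, 0.029, -0.0, -0.0]
ft_force: [0.5, -0.1, 0.5]
grip_width: 0.0864
grip_force: 0.0
time: 7.75
position: [0.4573, -0.0033, 0.1782]
tool_rot: [1.0, 0.028, 0.001, -0.0]
ft_force: [0.4, 0.5, -0.5]
grip_width: 0.0648
grip_force: 0.0
plate [520.8  99.3] [110.6  62.8] yaw 3.34 px (112, 52, 89, 145)
plate [533.8  -5.9] [ 60.7 110.4] yaw -2.23 px (250, 38, 91, 152)
plate [521.9 -99.8] [109.5  62.9] yaw 3.64 px (369, 68, 87, 140)
t 7.8 pos [ 0.4575 -0.0028  0.1781] yaw 3.33 tilt 0.08
shift mm [61.5  0.8 28.2] az 0.03
```

View pics/w3.png

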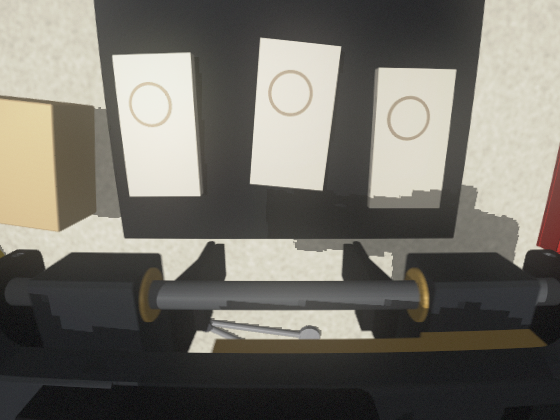

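All three plates now lie on the granite: A at (157,124), B at (295,114) and C at (413,138), with measured poses that match the given sizes. Next I press the near corners with shut fingers, starting with B.

```bash
python3 -m pendant '[[[0.031,-0.020,0.03,0,0,0,0],[0,0,0.03,0,0,0,0],[0,0,0.022,0,0,0,0],[0,0,0.008,0,0,0,0],[0,0,0,0,0,0,0]]]'
python3 -m pendant '[[[0,0,0.002,0,0,0,0],[0,0,0.001,0,0,0,0],[0,0,0.001,0,0,0,0],[0,0,0,0,0,0,0],[0,0,0,0,0,0,0]]]'
python3 -c "
from h import *
o=get_obs();print(o['position'],o['ft_force'],o['moment'])"
```

```text
time: 8.43
position: [0.4867, 0.0194, 0.0875]
tool_rot: [1.0, 0.03, -0.0, -0.0]
ft_force: [-0.7, -0.6, 0.5]
grip_width: 0.0109
grip_force: 0.0
time: 9.05
position: [0.4871, 0.0184, 0.0854]
tool_rot: [1.0, 0.029, 0.001, 0.0]
ft_force: [-1.7, 0.1, 9.5]
grip_width: 0.0005
grip_force: 4.5
[0.48706282 0.01835579 0.08537787] [-1.69058251  0.11770195  9.4863997 ] [ 0.049562    0.22950667 -0.02571885]
```

That corner is firm: 9.5 N at TCP z 85.4 mm, with no sinking. Next is B's other near corner.

```bash
python3 -m pendant '[[[0,0,-0.010,0,0,0,0],[-0.005,0.046,0,0,0,0,0],[0,0,0.008,0,0,0,0],[0,0,0.002,0,0,0,0],[0,0,0,0,0,0,0]]]'
python3 -m pendant '[[[0,0,0,0,0,0,0],[0,0,0,0,0,0,0],[0,0,-0.010,0,0,0,0],[-0.012,0.05,0,0,0,0,0],[0,0,0,0,0,0,0]]]'
python3 -c "
from h import *
go([.473,-.0786,.085])"
```

```text
time: 9.68
position: [0.4849, -0.029, 0.0854]
tool_rot: [1.0, 0.03, 0.001, 0.002]
ft_force: [-3.0, -7.3, 12.1]
grip_width: 0.0004
grip_force: 5.9
time: 10.3
position: [0.4753, -0.0798, 0.0942]
tool_rot: [1.0, 0.027, 0.0, 0.0]
ft_force: [-0.1, 1.0, 0.2]
grip_width: 0.0001
grip_force: 0.0
t 10.3 pos [ 0.4753 -0.0798  0.0942] yaw 3.13 tilt 0.05
shift mm [-2.3 -1.3  9.2] az None
```

B is firm at both corners, so it is sound. Next is C.

```bash
python3 -m pendant '[[[-0.002,-0.001,0.006,0,0,0,0],[0,0,0,0,0,0,0],[0,0,0.003,0,0,0,0],[0,0,0.0015,0,0,0,0],[0,0,0,0,0,0,0]]]'
python3 -m pendant '[[[0,0,-0.0105,0,0,0,0],[-0.001,0.046,0,0,0,0,0],[0,0,0,0,0,0,0],[0,0,0.007,0,0,0,0],[0,0,0,0,0,0,0]]]'
python3 -m pendant '[[[0,0,0.002,0,0,0,0],[0,0,0.0015,0,0,0,0],[0,0,0,0,0,0,0],[0,0,0,0,0,0,0],[0,0,0,0,0,0,0]]]'
```

```text
time: 10.92
position: [0.4729, -0.0768, 0.0833]
tool_rot: [1.0, 0.029, -0.0, -0.0]
ft_force: [0.4, 0.4, 0.9]
grip_width: 0.0004
grip_force: 0.5
time: 11.55
position: [0.4738, -0.1223, 0.0863]
tool_rot: [1.0, 0.029, -0.001, -0.001]
ft_force: [-1.1, 1.0, -1.0]
grip_width: 0.0008
grip_force: 0.0
time: 12.18
position: [0.4743, -0.1224, 0.0852]
tool_rot: [1.0, 0.03, -0.0, -0.0]
ft_force: [-4.1, 1.5, 17.8]
grip_width: 0.0004
grip_force: 8.8
```

C sank about 2 mm at under 1 N at its +y near corner, while its other corner is firm. I'll press the rocking corner again, deeper, and hold it to confirm.

```bash
python3 -m pendant '[[[0,0,-0.010,0,0,0,0],[-0.001,-0.045,0,0,0,0,0],[0,0,0.007,0,0,0,0],[0,0,0.003,0,0,0,0],[0,0,0.001,0,0,0,0]]]'
python3 -m pendant '[[[0,0,0.001,0,0,0,0],[0,0,0.001,0,0,0,0],[0,0,0,0,0,0,0],[0,0,0,0,0,0,0],[0,0,0,0,0,0,0]]]'
```

```text
time: 12.8
position: [0.4711, -0.0782, 0.0827]
tool_rot: [1.0, 0.028, -0.0, -0.001]
ft_force: [-1.1, 5.8, 14.3]
grip_width: 0.0004
grip_force: 7.4
time: 13.42
position: [0.4711, -0.0781, 0.0825]
tool_rot: [1.0, 0.028, 0.0, -0.001]
ft_force: [-2.7, 7.4, 23.2]
grip_width: 0.0002
grip_force: 12.1
```

C rocks: it bottoms at 82.5 mm against 85.2 mm for the firm corners. I'll lift, open, and re-measure C before the grasp.

```bash
python3 -m pendant '[[[0,0,-0.03,0,0,0,0],[0,0,-0.04,0,0,0,1],[0,0.02,-0.025,0,0,0,1],[0,0,0,0,0,0,1],[0,0,0,0,0,0,1]]]'
python3 - <<'E'
from h import *
c=shot("wrist");save(c,"pics/w4.png")
for V in(90,130):
  for g in((.519,.1),(.532,-.005),(.52,-.1)):plate(c,.074,g,60,V)
go([.521,-.099,.078],2.3)
E
```

```text
time: 14.05
position: [0.4715, -0.0984, 0.1744]
tool_rot: [1.0, 0.028, -0.001, -0.001]
ft_force: [-0.7, 0.9, 0.3]
grip_width: 0.0324
grip_force: 0.0
plate [520.7 101.4] [110.4  75.4] yaw 3.22 px (0, 68, 93, 140)
plate [533.6  -6.9] [ 63.1 111.2] yaw -2.42 px (130, 51, 84, 151)
plate [ 521.5 -100.9] [109.8  60.8] yaw 3.3 px (251, 78, 81, 142)
plate [520.5 101.5] [110.1  64.2] yaw 3.47 px (0, 68, 87, 140)
plate [533.7  -6.1] [ 60.8 110.3] yaw -2.21 px (131, 52, 80, 149)
plate [ 525.8 -100.6] [101.2  60.3] yaw 3.3 px (251, 78, 81, 132)
t 14.1 pos [ 0.4712 -0.0981  0.1741] yaw 3.29 tilt 0.17
shift mm [49.9  3.9 96. ] az 0.99
```

View pics/w4.png

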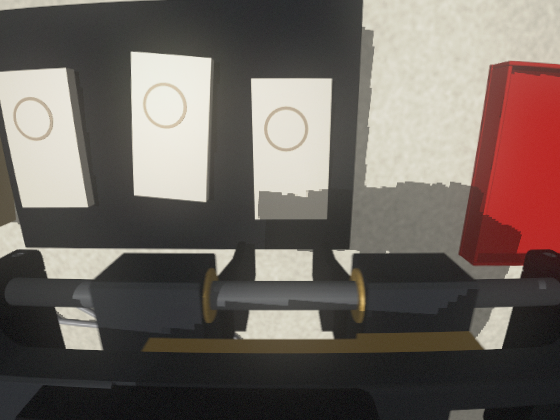

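C is at (521.5, −100.9) mm with yaw 3.3°, and its size agrees with the spec; in the image it spans (251–332, 78–220). The tray is to the right, at about (515,165). I'll grasp C now.

```bash
python3 -m pendant '[[[0.025,0.003,0,0,0,0,0.9],[0.025,0.003,0.02,0,0,0,0.9],[0,0,0.03,0,0,0,0.9],[0,0,0.03,0,0,0,0.9],[0,0,0.0165,0,0,0,0.9]]]'
python3 -m pendant '[[[0,0,0,0,0,0,0.9],[0,0,0,0,0,0,0],[0,0,0,0,0,0,0],[0,0,0,0,0,0,0],[0,0,0,0,0,0,0]]]' 20
python3 -c "
from h import *
go([.513,-.375,.13],3.3)"
```

```text
time: 14.72
position: [0.5207, -0.1004, 0.0761]
tool_rot: [1.0, 0.029, -0.002, -0.001]
ft_force: [-0.5, -0.3, 0.3]
grip_width: 0.0773
grip_force: 0.0
time: 15.35
position: [0.5227, -0.1016, 0.0792]
tool_rot: [1.0, 0.029, 0.0, 0.0]
ft_force: [-0.0, -0.4, 1.5]
grip_width: 0.0596
grip_force: 20.0
t 15.35 pos [ 0.5227 -0.1016  0.0792] yaw 3.32 tilt 0.04
shift mm [-25.5 272.4 -50.7] az 0.02
```

```bash
python3 -m pendant '[[[0,0,-0.03,0,0,0,0],[0,0,-0.03,0,0,0,0],[-0.004,0.045,0,0,0,0,0],[-0.004,0.045,0,0,0,0,0],[-0.004,0.045,0,0,0,0,0]]]'
python3 -m pendant '[[[-0.004,0.046,0,0,0,0,0],[-0.004,0.046,0,0,0,0,0],[-0.005,0.045,0,0,0,0,0],[0,0,0,0,0,0,0],[0,0,0,0,0,0,0]]]'
python3 -c "
from h import *
go([.513,-.375,.0205],3.3)"
```

```text
time: 15.98
position: [0.5178, -0.2378, 0.1386]
tool_rot: [1.0, 0.029, -0.0, -0.0]
ft_force: [1.4, 0.8, -2.8]
grip_width: 0.0596
grip_force: 20.0
time: 16.6
position: [0.5123, -0.3736, 0.1379]
tool_rot: [1.0, 0.029, -0.001, -0.001]
ft_force: [-0.8, -0.6, -3.4]
grip_width: 0.06
grip_force: 20.0
t 16.6 pos [ 0.5123 -0.3736  0.1379] yaw 3.28 tilt 0.18
shift mm [  0.8   1.8 117.4] az -0.02
```

```bash
python3 -m pendant '[[[0,0.001,0.04,0,0,0,0],[0,0,0.04,0,0,0,0],[0,0,0.025,0,0,0,0],[0,0,0.010,0,0,0,0],[0,0,0.002,0,0,0,0]]]'
python3 -m pendant '[[[0,0,0,0,0,0,0],[0,0,0,0,0,0,1],[0,0,0,0,0,0,1],[0,0,0,0,0,0,1],[0,0,0,0,0,0,1]]]'
python3 -m pendant '[[[0,0,-0.03,0,0,0,1],[0,0,-0.04,0,0,0,1],[0,0,-0.04,0,0,0,1],[0,0,-0.04,0,0,0,1],[-0.05,0,-0.02,0,0,0,1]]]'
python3 -m pendant '[[[-0.05,0.04,0,0,0,0,1],[-0.02,0.05,0,0,0,0,1],[0,0.05,0,0,0,0,1],[0,0,0,0,0,0,1],[0,0,0,0,0,0,1]]]'
python3 - <<'E'
from h import *
c=shot("top");save(c,"pics/top1.png",(130,90,490,310),2)
for g in((.519,.1),(.532,-.005)):plate(c,.074,g,60,100)
plate(c,.014,(.513,-.375),60,100,60)
go([.4,-.5,.3])
E
```

```text
time: 17.23
position: [0.5135, -0.3745, 0.0216]
tool_rot: [1.0, 0.03, -0.0, -0.0]
ft_force: [-0.5, -0.6, -2.4]
grip_width: 0.06
grip_force: 20.0
time: 17.85
position: [0.5135, -0.3757, 0.0222]
tool_rot: [1.0, 0.029, 0.0, 0.0]
ft_force: [0.4, 0.1, 0.6]
grip_width: 0.0849
grip_force: 0.0
time: 18.48
position: [0.4664, -0.3801, 0.1948]
tool_rot: [1.0, 0.031, 0.003, 0.003]
ft_force: [-1.4, -0.2, 0.0]
grip_width: 0.0869
grip_force: 0.0
time: 19.1
position: [0.4024, -0.5203, 0.1912]
tool_rot: [1.0, 0.029, -0.0, -0.001]
ft_force: [0.6, 0.3, 0.0]
grip_width: 0.0869
grip_force: 0.0
plate [543.5  77. ] [1530.9 1059.6] yaw 87.73 px (0, 0, 560, 420)
plate [ 511.8 -373.5] [106.8  60.2] yaw 2.92 px (422, 209, 25, 40)
t 19.15 pos [ 0.4027 -0.5196  0.1914] yaw 3.35 tilt 0.14
shift mm [  -1.6  -20.  -108.6] az None
```

View pics/top1.png

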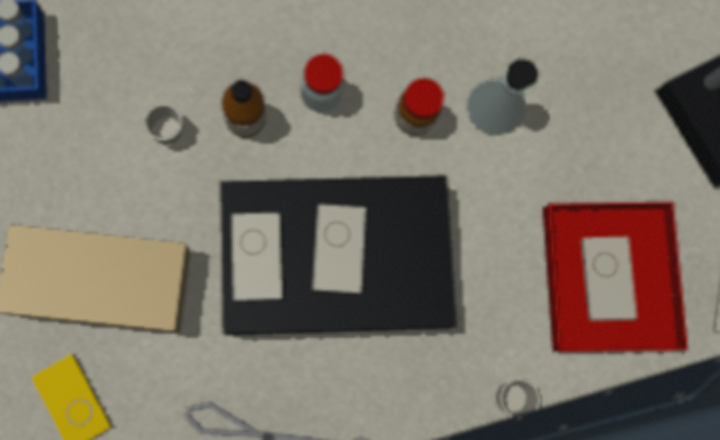

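The view shows C flat inside the tray at (609,278), A and B flat on the granite at (256,256) and (340,249), and the bystanders undisturbed. The gripper is clear.

```bash
python3 -c "
from rig import hand_in;print(hand_in())"
```

```text
the job is handed in; nothing more can be done
None
```

The job is handed in with no verdict returned: the plate that rocked (at the granite's −y end) lies flat in the red reject tray and the other two lie flat on the granite; of those, I pressed only the middle one (firm at both near corners), not the one from the firebrick.

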